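# Shut and fasten the service lid of a paper folder

## Robot

A 6-joint arm with a two-finger parallel gripper is mounted at the origin on the work surface. World frame = base frame: x ahead of the robot, y to its left, z up, the work surface at z = 0. Lengths are in m, angles in rad, forces in N, time in s.
With the tool pointing down it reaches from about 0.3 to 0.85 m from the base axis. Payload 4.2 kg.
Tool frame: the origin (TCP) lies at the very end of the fingers, on their centre line; the grasp point (between the pads) lies 19 mm behind it; z points along the fingers, y is the line along which they close (so a half turn about z gives the same grasp; the last joint's range is limited). The gripper opens to 91 mm and grips with 3 to 60 N. Pads are 32 mm wide; open, the fingers measure 118 mm over their backs; the gripper's body (76 mm by 178 mm) begins 60 mm behind the grasp point.
Start: joints at [1.317, 0.32, 1.565, -0, 1.257, -0.02], TCP at [0.133, 0.559, 0.214] pointing down, gripper open.
Joint ranges: [-3.11, 3.11], [-0.84, 2.01], [0.21, 2.61], [-1.34, 4.49], [0.05, 2.63], [-2.56, 2.56]. Speed limits (rad/s): [2.57, 2.57, 3.14, 3.14, 3.14, 3.14].

## Interface

Orientations are given as a rotation vector (axis times angle).
In Python, from bench import * gives the robot as it stands.
- The arm moves only by the shell command python3 -m pendant 'ROWS'. ROWS is JSON, a list of rows, each a list of 5 numbers: the closure, from 0 (fully open) to 1 (shut), then the shift along the tool's x, y, z in m, then the turn about the tool's z in degrees. In form: [[grip, dx, dy, dz, turn], ...]. A call has 1 to 12 rows; each row shifts and turns the commanded pose from where the row before left it, along the tool's axes as they then stand; what a row does not reach is not made up. A row lasts 1/8 s, in which the tool goes at most 62.5 mm and 10.7 degrees, less where a joint would pass 70% of its speed; a pose out of reach is approached as far as the arm can. A call with a gripper value outside its range is refused whole. The fingers move at their own pace and stop on an object; the grip force is fixed at half the most. Time passes only in rows, so rows that do not move let the fingers close. It gives the time, the measured TCP pose, the force, the opening and the grip force at its end, in the units of the state.
- get_state(): the state, without advancing time (a new reading comes with each control period).
- grab_frame(name): name is "side" or "top"; returns a dict with "pixels" (384x512x3 uint8, blue, green, red), "depth" (384x512 float32, m along the optical axis (not along the pixel's ray), 0 where there is no reading), "vertical_fov" (degrees; the focal length in pixels is half the picture's height over the tangent of half this angle, whatever the lens; pixels are square), "cx", "cy" (the principal point, pixels), "cam_to_world" (4x4, takes a point from camera to world coordinates). Camera axes: x right, y up, looking along -z (the intrinsics and any distortion apply to the point x, -y, -z); pixel columns grow to the right and rows downward; lengths in m; the calibration is good to about 2 mm. A picture is of the moment at which its call begins.
- job_done(): hands the job in; it is judged then, once.
The state is a dict: "time": time; "qpos": joint angles; "qvel": joint speeds; "tau": joint torques, N m; "eef_pos": TCP position; "ee_rot": TCP orientation; "wrist_force": force on the tool from outside, world axes, zero at the start; "wrist_torque": the same for the moment, N m; "grip_width": opening from 0.0 (shut) to 1.0 (fully open); "finger_force": force on a finger pad.
Only numpy, scipy, OpenCV 4.12 (cv2) and the standard library are available. Lean on these libraries where they do the work, as an engineer would, in place of code of your own. Each camera call takes 0.05 s, during which the arm holds its last target. There are 200 camera calls.

## Task

Swing the service lid of the paper folder fully shut, then press the fastener's thumb knob in until you feel it reach the bottom and turn it a quarter turn clockwise, so that its cam catches and the knob stays down when you let go. Feel your way and be gentle: do not ram the knob against the bottom or force it round, and leave the things around undisturbed.

Things in the scene. Friction and masses are not known exactly. Their poses are not given: they have to be found in the camera images.
- machine: Beige table-top paper folder, 320 x 300 x 110 mm plus a thin low tray behind, fixed to the bench. Origin on the bench; its x axis points from the front (towards the robot) to the back, z up. The body reaches from x = -130 to +190 mm and y = -150 to +150 mm; its top is 110 mm up. In its front part is a service well, closed by the grey lid.
- lid (a joint): Hinge angle of the lid: 0 shut, growing as it opens upward. The lid is a painted plate 205 mm (machine x) x 270 x 6 mm. Its hinge line runs along the machine's y at x = +80, z = 110 mm, behind the well; the free edge is in front. Friction keeps it where it is left; 1 to 8 N down on its front part moves it. Shut, its upper face is 116 mm up.
- lid_pad (a point): Centre of a round black rubber push pad (28 mm) on the lid's upper face near its front left corner: with the lid shut at machine x = -95, y = +85, z = 117 mm. Axes along the lid's. A good place to push the lid shut.
- stud_tab (a point): Half-way up the black knob's thumb tab, on its axis (square to the lid; machine x = -85, y = 0, z = 158 mm when lid shut and knob out). Knob: round flange 42 mm across, 5 mm thick, underside 25 mm off the lid when out; on it an upright tab to pinch, 34 long, 10 thick, 24 mm tall: this point is 12 mm above the flange and 12 below the tab's top. Site x along the tab's length, z out of the lid.
- stud_press (a joint): How far the knob is pushed in, m: 0 fully out. A spring pushes it out with 4 N, plus 0.25 N per mm. Its cross bar passes a slot in a receptacle and meets a firm bottom at 11.5 to 21.5 mm; this differs from machine to machine and must be felt. Only in the last 1 mm above bottom is the bar quite clear of the slot's walls and free to turn. Caught, the knob rests 4 mm above bottom.
- stud_turn (a joint): Turn of the knob, rad, growing clockwise seen from above: 0 with the tab along the machine's x, where the bar fits the slot (within 0.2; it starts so); 1.57 with the tab across, where the cam catches (stop: about 1.8). If it resists it is not deep enough. Part-way round the bar is under the plate: the knob stays in and may be regrasped. Limits: 25 N on the bottom, 25 N on each slot wall (0.4 N m).
- cup: White cup standing on the machine's rear deck, 64 mm across, 70 mm tall; origin under its centre. Leave alone.
- ream: Wrapped ream of paper on the bench to the right, 280 x 216 x 52 mm; origin under its centre. Leave alone.
- bin: Yellow open parts bin on the bench to the left, 160 x 105 x 75 mm; origin under its centre. Leave alone.
- tube: Short cardboard mailing tube standing on end on the bench to the left, 64 mm across, 150 mm tall; origin under its centre. Leave alone.

How it is judged:
On the way:
1. the lid is shut (value of joint lid below 0.03 rad), for 0.2 s.
At the end, for the whole second after the job is handed in: The lid is shut (within 0.03 rad), the knob has been turned clockwise to between 1.3 and 1.9 rad and, let go, stays caught at least 6 mm in; the cup, ream, bin and tube are within 30 mm of where they stood and the cup is upright (value of joint lid below 0.03 rad and value of joint stud_turn between 1.3 and 1.9 rad and value of joint stud_press above 0.006 m and distance of each of cup, ream, bin, tube from where it was at the start of the episode below 0.03 m and angle between cup's own z axis and vertical below 0.2 rad); the robot touches nothing.
It fails at once if the knob is rammed against the receptacle's bottom with over 25 N (contact force between stud_turn_c3 and receptacle_c6 above 25 N).
It fails at once if the knob is forced round against the slot's walls with over 25 N (contact force between stud_turn_c2 and receptacle_c0 above 25 N or contact force between stud_turn_c2 and receptacle_c1 above 25 N or contact force between stud_turn_c2 and receptacle_c2 above 25 N or contact force between stud_turn_c2 and receptacle_c4 above 25 N).
It fails at once if a bystander is moved by over 30 mm (distance of any of cup, ream, bin, tube from where it was at the start of the episode above 0.03 m).
It also fails if it takes over 61 s, if anything falls off the work surface, if the arm or the gripper's body presses on something with over 40 N, if the wrist force passes 120 N, or if a joint passes its speed limit or range.

## Working session

There is one attempt and no reset: what is moved stays moved. The work goes in short steps, Python scripts to look and compute and a shell command to move; the robot and the scene stay as the last step left them, time stands still between calls to the robot, and variables do not carry over. Pictures are saved under pics/ and viewed, at most 10 in all, crops included, and the job is handed in when it is done.

```bash
mkdir -p pics; cat > h.py <<'E'
from bench import *
import numpy as np, cv2
def world(f):
    h,w=f["depth"].shape; fl=h/2/np.tan(np.radians(f["vertical_fov"])/2)
    v,u=np.mgrid[0:h,0:w]; d=f["depth"]
    p=np.stack([(u-f["cx"])/fl*d,-(v-f["cy"])/fl*d,-d,np.ones_like(d)],-1)
    return (p@np.array(f["cam_to_world"]).T)[...,:3]
def st():
    s=get_state(); print({k:np.round(s[k],4).tolist() for k in("time","eef_pos","ee_rot","wrist_force","wrist_torque","grip_width","finger_force","qpos")})
E
python3 - <<'E'
from h import *
st()
for n in("side","top"):
    f=grab_frame(n); cv2.imwrite(f"pics/{n}0.png",f["pixels"]); np.save(f"{n}0.npy",world(f)); print(n,{k:v for k,v in f.items() if k not in("pixels","depth")})
a=cv2.imread("pics/side0.png");b=cv2.imread("pics/top0.png")
E
```

```text
{'time': 0.0, 'eef_pos': [0.1331, 0.5589, 0.2131], 'ee_rot': [-0.3664, -3.1199, 0.0027], 'wrist_force': [-0.3102, 0.3142, -0.4699], 'wrist_torque': [-0.0231, -0.0201, -0.0012], 'grip_width': 0.998, 'finger_force': 0.0, 'qpos': [1.317, 0.3203, 1.5656, -0.0, 1.2574, -0.02]}
side {'vertical_fov': 49.09690925102966, 'cx': 252.582910188366, 'cy': 187.46326775752604, 'cam_to_world': array([[ 0.99548396,  0.04259897, -0.08483522,  0.47638006],
       [-0.09309799,  0.61281109, -0.78472628, -1.14585405],
       [ 0.01855943,  0.78908041,  0.61400949,  1.01457099],
       [ 0.        ,  0.        ,  0.        ,  1.        ]])}
top {'vertical_fov': 46.46126037641825, 'cx': 249.0344934792361, 'cy': 183.9089575239218, 'cam_to_world': array([[-0.02051247,  0.98263019, -0.18443738,  0.3524601 ],
       [-0.99977179, -0.02126103, -0.00208169, -0.01409129],
       [-0.00596686,  0.18435259,  0.98284206,  1.4408865 ],
       [ 0.        ,  0.        ,  0.        ,  1.        ]])}
```

View pics/side0.png

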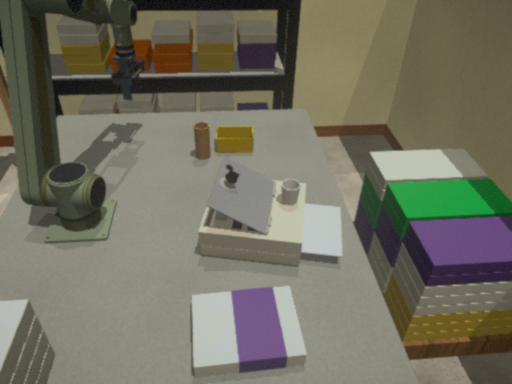

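View pics/top0.png

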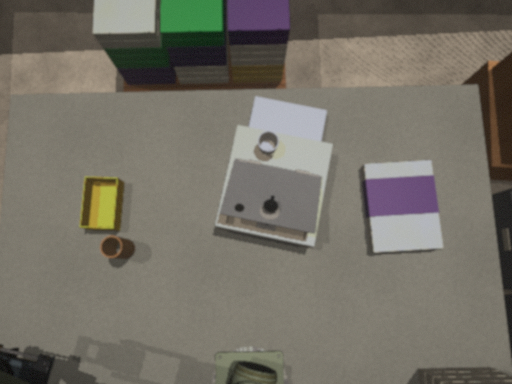

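```bash
python3 - <<'E'
from h import *
P=np.load("top0.npy"); 
for n,(u,v) in dict(pad=(239,208),knob=(271,206),cup=(268,143),tube=(112,247),lidc=(270,185),deck=(300,152),front=(265,236)).items(): print(n,P[v,u].round(3))
m=np.zeros(P.shape[:2],bool); m[120:250,210:340]=1
m&=(abs(P[...,2]-.11)<.006)
r=cv2.minAreaRect(P[m][:,:2].astype(np.float32)*1000); print("body",r, P[m][:,2].mean())
l=P[165:225,230:318].reshape(-1,3); 
best=None; rng=np.random.default_rng(0)
for i in range(300):
    a,b,c=l[rng.choice(len(l),3)]; n=np.cross(b-a,c-a); n/=np.linalg.norm(n)+1e-12; k=abs((l-a)@n)<.003
    if best is None or k.sum()>best.sum(): best=k
q=l[best]; c=q.mean(0); n=np.linalg.svd(q-c)[2][2]; n*=np.sign(n[2]); print("lid n",n.round(3),"tilt",np.arccos(n[2]),"yaw",np.degrees(np.arctan2(-n[1],-n[0])),c.round(3),best.sum())
print("lidrect",cv2.minAreaRect(q[:,:2].astype(np.float32)*1000), q[:,2].max())
# knob points above lid plane
k=(P[150:225,230:318].reshape(-1,3)); h=(k-c)@n; s=k[(h>.012)&(h<.1)&(abs(k[:,:2]-P[206,271,:2]).max(1)<.06)]; hs=(s-c)@n; print(len(s),hs.max())
for p,x in zip(s,hs): print(p.round(3),round(x,3),end="; ")
print()
S=np.load("side0.npy"); k=S[150:230,200:280].reshape(-1,3); h=(k-c)@n
s=k[(h>.012)&(h<.07)&(np.linalg.norm(k-P[206,271],axis=1)<.06)]; print("side",len(s)); 
for p in s: print(p.round(3),round((p-c)@n,3),end="; ")
E
```

```text
pad [0.518 0.018 0.193]
knob [ 0.516 -0.07   0.24 ]
cup [ 0.727 -0.072  0.116]
tube [0.424 0.415 0.054]
lidc [ 0.591 -0.073  0.146]
deck [ 0.698 -0.17   0.11 ]
front [ 0.446 -0.056  0.082]
body ((602.8756103515625, -89.34109497070312), (300.7474365234375, 320.9797058105469), 77.00853729248047) 0.10998484272472833
lid n [ 0.44  -0.101  0.892] tilt 0.46844486730663254 yaw 167.11167483437748 [ 0.564 -0.085  0.161] 3965
lidrect ((564.50927734375, -86.96554565429688), (263.7100830078125, 190.1641082763672), 89.36809539794922) 0.21110504528188412
173 0.057361800419581215
[ 0.547 -0.074  0.231] 0.053; [ 0.547 -0.076  0.232] 0.054; [ 0.547 -0.079  0.23 ] 0.054; [ 0.544 -0.071  0.231] 0.053; [ 0.545 -0.074  0.225] 0.048; [ 0.544 -0.076  0.234] 0.055; [ 0.544 -0.079  0.234] 0.055; [ 0.541 -0.071  0.237] 0.056; [ 0.541 -0.074  0.233] 0.053; [ 0.541 -0.076  0.236] 0.055; [ 0.541 -0.079  0.234] 0.054; [ 0.538 -0.071  0.236] 0.054; [ 0.538 -0.073  0.239] 0.057; [ 0.538 -0.076  0.235] 0.054; [ 0.539 -0.079  0.231] 0.05; [ 0.54  -0.061  0.209] 0.029; [ 0.539 -0.063  0.212] 0.032; [ 0.54  -0.066  0.2
[... 7890 characters left out ...]
0.216] 0.03; [ 0.525 -0.082  0.216] 0.031; [ 0.529 -0.08   0.214] 0.031; [ 0.532 -0.075  0.21 ] 0.028; [ 0.535 -0.079  0.213] 0.033; [ 0.538 -0.076  0.21 ] 0.031; [ 0.513 -0.086  0.216] 0.026; [ 0.516 -0.088  0.217] 0.028; [ 0.519 -0.089  0.218] 0.031; [ 0.522 -0.088  0.216] 0.031; [ 0.525 -0.085  0.214] 0.03; [ 0.528 -0.087  0.215] 0.033; [ 0.531 -0.087  0.215] 0.034; [ 0.535 -0.082  0.211] 0.031; [ 0.538 -0.08   0.21 ] 0.031; [ 0.515 -0.092  0.216] 0.028; [ 0.519 -0.089  0.214] 0.027; [ 0.522 -0.091  0.214] 0.029; [ 0.525 -0.092  0.215] 0.031; [ 0.528 -0.086  0.21 ] 0.028; [ 0.531 -0.09   0.213] 0.032; [ 0.535 -0.085  0.209] 0.03; [ 0.525 -0.09   0.21 ] 0.027; [ 0.528 -0.087  0.208] 0.026;
```

```bash
python3 -m pendant '[[1,0,0,-0.045,0],[1,0,0,-0.045,0],[1,-0.044,-0.040,0,0],[1,-0.044,-0.040,0,0],[1,-0.044,-0.040,0,0],[1,-0.044,-0.040,0,0],[1,-0.044,-0.040,0,0],[1,-0.044,-0.040,0,0],[1,-0.044,-0.040,0,0],[1,-0.044,-0.040,0,0],[1,-0.044,-0.040,0,0],[1,-0.044,-0.040,0,0]]'; python3 -m pendant '[[1,-0.044,-0.037,0,0],[1,0,0,0,0],[1,0,0,0,0]]'; python3 -c "
from h import *
st()"
```

```text
time: 1.6
eef_pos: [0.4692, 0.0665, 0.3037]
ee_rot: [-0.367, -3.12, -0.001]
wrist_force: [0.7, 1.1, 0.1]
grip_width: 0.008
finger_force: 0.0
time: 1.98
eef_pos: [0.5023, 0.0223, 0.3034]
ee_rot: [-0.367, -3.118, -0.001]
wrist_force: [0.1, -1.2, 0.3]
grip_width: 0.004
finger_force: 0.0
{'time': 1.975, 'eef_pos': [0.5023, 0.0223, 0.3034], 'ee_rot': [-0.367, -3.1184, -0.0007], 'wrist_force': [0.0821, -1.2261, 0.3477], 'wrist_torque': [-0.0467, 0.0186, 0.0208], 'grip_width': 0.0036, 'finger_force': 0.0, 'qpos': [0.0211, 0.1599, 1.5565, 0.0007, 1.4267, -1.3155]}
```

```bash
python3 -m pendant '[[1,-0.006,0,0.04,0],[1,0,0,0.04,0],[1,0,0,0.012,0],[1,0,0,0.012,0],[1,0,0,0.012,0],[1,0,0,0.012,0],[1,0,0,0.012,0],[1,0,0,0.012,0],[1,0,0,0.012,0],[1,0,0,0.012,0]]'; python3 -m pendant '[[1,0.004,0,0.006,0],[1,0,0,0.004,0],[1,0,0,0,0]]'
```

```text
time: 3.22
eef_pos: [0.5085, 0.0207, 0.127]
ee_rot: [-0.366, -3.12, -0.0]
wrist_force: [-0.3, 0.4, 1.5]
grip_width: 0.007
finger_force: 0.7
time: 3.6
eef_pos: [0.5046, 0.0217, 0.1177]
ee_rot: [-0.366, -3.12, -0.0]
wrist_force: [-0.3, -0.0, 0.3]
grip_width: 0.008
finger_force: 0.0
```

```bash
python3 -m pendant '[[1,0,0,0.0015,0],[1,0,0,0.0,0]]'; python3 -m pendant '[[1,0,0,0.001,0],[1,0,0,0,0]]'
```

```text
time: 3.85
eef_pos: [0.5049, 0.0217, 0.1166]
ee_rot: [0.366, 3.12, 0.0]
wrist_force: [0.5, -0.7, 0.6]
grip_width: 0.002
finger_force: 0.0
time: 4.1
eef_pos: [0.5049, 0.0217, 0.1162]
ee_rot: [0.366, 3.119, 0.0]
wrist_force: [-0.8, -0.9, 5.1]
grip_width: 0.005
finger_force: 2.5
```

```bash
python3 - <<'E'
from h import *
f=grab_frame("top"); P=world(f); cv2.imwrite("pics/top1.png",cv2.resize(f["pixels"][100:260,190:350],None,fx=3.5,fy=3.5,interpolation=cv2.INTER_CUBIC))
for n,(u,v) in dict(lidR=(308,205),back=(270,185),front=(285,222),deck=(300,152)).items(): print(n,P[v-2:v+3,u-2:u+3].reshape(-1,3).mean(0).round(4))
E
```

```text
lidR [ 0.5332 -0.1859  0.1164]
back [ 0.5866 -0.0717  0.1697]
front [ 0.4839 -0.1156  0.1158]
deck [ 0.6842 -0.1636  0.1633]
```

```bash
python3 -m pendant '[[1,0,0,-0.05,0],[1,0,0,-0.05,0],[1,0,0,-0.02,0],[0.5,0.06,0.06,-0.02,0],[0.5,0.06,0.06,0,0],[0.5,0,0,0,0]]'; python3 - <<'E'
from h import *
st()
O=np.array([.5737,-.0826]); ex=np.array([.9744,-.225]); ey=np.array([.225,.9744])
for n in("top","side"):
    f=grab_frame(n); P=world(f).reshape(-1,3)
    q=np.c_[(P[:,:2]-O)@ex,(P[:,:2]-O)@ey,P[:,2]]
    t=q[(abs(q[:,0]+.085)<.04)&(abs(q[:,1])<.04)&(abs(q[:,2]-.172)<.008)]
    fl=q[(abs(q[:,0]+.085)<.04)&(abs(q[:,1])<.04)&(abs(q[:,2]-.146)<.004)]
    L=q[(abs(q[:,0]+.04)<.02)&(abs(q[:,1]+.06)<.05)&(q[:,2]<.2)]
    for k in(t,fl): print(n,len(k),k.mean(0).round(4),k.min(0).round(3),k.max(0).round(3)) if len(k) else 0
    if len(t)>4: print(cv2.minAreaRect(t[:,:2].astype(np.float32)*1000))
    if len(L): print("lid z",np.median(L[:,2]))
    cv2.imwrite(f"pics/{n}2.png",cv2.resize(f["pixels"][110:260,190:350],None,fx=3.5,fy=3.5,interpolation=cv2.INTER_CUBIC))
E
```

```text
time: 4.9
eef_pos: [0.4382, 0.1293, 0.2502]
ee_rot: [0.358, 3.121, 0.002]
wrist_force: [0.2, -0.6, -1.0]
grip_width: 0.303
finger_force: 0.0
{'time': 4.9, 'eef_pos': [0.4382, 0.1293, 0.2502], 'ee_rot': [0.3579, 3.1211, 0.0016], 'wrist_force': [0.1548, -0.5864, -0.9879], 'wrist_torque': [-0.0666, -0.0421, 0.0376], 'grip_width': 0.3032, 'finger_force': 0.0, 'qpos': [0.261, 0.1082, 1.751, 0.001, 1.2819, -1.0818]}
top 40 [-0.0861  0.0003  0.17  ] [-0.103 -0.004  0.164] [-0.069  0.005  0.175]
top 101 [-0.0859  0.      0.1457] [-0.106 -0.02   0.142] [-0.065  0.02   0.15 ]
((-85.93482208251953, 0.4505500793457031), (9.015995025634766, 33.59103775024414), 87.48844909667969)
lid z 0.1157594737542782
side 39 [-0.0852 -0.0028  0.1693] [-0.102 -0.009  0.164] [-0.069  0.004  0.177]
side 49 [-0.0851 -0.0106  0.1469] [-0.106 -0.022  0.143] [-0.066  0.009  0.15 ]
((-85.80784606933594, -3.0357484817504883), (12.617289543151855, 32.163787841796875), 84.55741882324219)
lid z 0.11757888244903403
```

```bash
python3 -m pendant '[[0.5,-0.0235,-0.044,0,0],[0.5,-0.0235,-0.044,0,0],[0.5,-0.0235,-0.044,0,0],[0.5,-0.0235,-0.044,0,0],[0.5,0,0,0,0],[0.5,0,0,0.03,0],[0.5,0,0,0.02,0],[0.5,0,0,0,0]]'; python3 -c "
from h import *
st()"
```

```text
time: 6.0
eef_pos: [0.4896, -0.0663, 0.1983]
ee_rot: [-0.367, -3.116, -0.001]
wrist_force: [0.9, 0.4, -0.2]
grip_width: 0.503
finger_force: 0.0
{'time': 6.0, 'eef_pos': [0.4896, -0.0663, 0.1983], 'ee_rot': [-0.3671, -3.1161, -0.0006], 'wrist_force': [0.942, 0.3539, -0.1611], 'wrist_torque': [-0.0113, -0.0039, -0.0052], 'grip_width': 0.5029, 'finger_force': 0.0, 'qpos': [-0.158, 0.206, 1.7649, 0.0003, 1.1747, -1.4944]}
```

```bash
python3 -m pendant '[[0.5,0,0.003,0.02,0],[0.5,0,0,0.015,0],[0.5,0,0,0.01,0],[0.5,0,0,0.004,0],[0.5,0,0,0,0]]'; python3 -m pendant '[[0.9,0,0,0,0],[1,0,0,0,0],[1,0,0,0,0],[1,0,0,0,0]]'; python3 -c "
from h import *
st()"
```

```text
time: 6.62
eef_pos: [0.4916, -0.0634, 0.1508]
ee_rot: [0.367, 3.12, 0.0]
wrist_force: [-0.0, -0.3, -0.0]
grip_width: 0.5
finger_force: 0.0
time: 7.12
eef_pos: [0.4916, -0.063, 0.1509]
ee_rot: [0.367, 3.12, 0.001]
wrist_force: [-0.2, 1.8, 0.9]
grip_width: 0.113
finger_force: 30.0
{'time': 7.125, 'eef_pos': [0.4916, -0.063, 0.1509], 'ee_rot': [0.367, 3.1198, 0.0015], 'wrist_force': [-0.2186, 1.8098, 0.9369], 'wrist_torque': [0.2485, -0.0022, 0.023], 'grip_width': 0.1127, 'finger_force': 29.9956, 'qpos': [-0.1514, 0.2476, 1.8387, 0.0011, 1.055, -1.4885]}
```

```bash
python3 -m pendant '[[1,0,0,0.002,0],[1,0,0,0.002,0],[1,0,0,0.002,0],[1,0,0,0.002,0],[1,0,0,0,0]]'; python3 -m pendant '[[1,0,0,0.001,0],[1,0,0,0.001,0],[1,0,0,0,0]]'; python3 -m pendant '[[1,0,0,0.001,0],[1,0,0,0,0]]'
```

```text
time: 7.75
eef_pos: [0.4916, -0.0631, 0.1428]
ee_rot: [0.367, 3.12, 0.001]
wrist_force: [-0.6, 3.0, 5.2]
grip_width: 0.104
finger_force: 30.0
time: 8.12
eef_pos: [0.4916, -0.0631, 0.141]
ee_rot: [0.367, 3.12, 0.001]
wrist_force: [-1.0, 1.9, 5.5]
grip_width: 0.108
finger_force: 30.0
time: 8.38
eef_pos: [0.4916, -0.0631, 0.14]
ee_rot: [0.367, 3.12, 0.001]
wrist_force: [-0.5, 2.7, 6.2]
grip_width: 0.11
finger_force: 30.0
```

```bash
for i in 1; do python3 -m pendant '[[1,0,0,0.0006,0],[1,0,0,0,0]]'; python3 -m pendant '[[1,0,0,0.0006,0],[1,0,0,0,0]]'; done | egrep 'pos|wrist'
```

```text
eef_pos: [0.4916, -0.0631, 0.1394]
wrist_force: [-1.2, 2.7, 6.1]
eef_pos: [0.4916, -0.0631, 0.1389]
wrist_force: [-0.1, 3.3, 6.2]
```

```bash
python3 -m pendant '[[1,0,0,0.0006,0],[1,0,0,0,0]]'| egrep 'pos|wrist'
```

```text
eef_pos: [0.4916, -0.0631, 0.1383]
wrist_force: [-1.2, 2.8, 6.3]
```

```bash
python3 -m pendant '[[1,0,0,0.0007,0],[1,0,0,0,0]]'| egrep 'pos|wrist';python3 -m pendant '[[1,0,0,0.0007,0],[1,0,0,0,0]]'| egrep 'pos|wrist'
```

```text
eef_pos: [0.4917, -0.0631, 0.1376]
wrist_force: [-0.8, 2.6, 6.7]
eef_pos: [0.4916, -0.0631, 0.1369]
wrist_force: [-1.0, 2.6, 6.3]
```

```bash
python3 -m pendant '[[1,0,0,0.0007,0],[1,0,0,0,0]]'| egrep 'pos|wrist'
```

```text
eef_pos: [0.4916, -0.0631, 0.1368]
wrist_force: [-1.9, 3.0, 10.1]
```

```bash
python3 -m pendant '[[1,0,0,0.0005,0],[1,0,0,0,0]]'| egrep 'pos|wrist'
```

```text
eef_pos: [0.4917, -0.0631, 0.1367]
wrist_force: [-3.3, 3.0, 13.2]
```

```bash
python3 -m pendant '[[1,0,0,-0.0006,3],[1,0,0,0,4],[1,0,0,0,4],[1,0,0,0,0]]'; python3 -c "
from h import *
st()"
```

```text
time: 10.62
eef_pos: [0.4915, -0.0633, 0.1368]
ee_rot: [0.664, 3.07, 0.0]
wrist_force: [-2.3, 2.2, 9.9]
grip_width: 0.109
finger_force: 30.0
{'time': 10.625, 'eef_pos': [0.4915, -0.0633, 0.1368], 'ee_rot': [0.6642, 3.0701, 0.0002], 'wrist_force': [-2.2759, 2.1551, 9.8525], 'wrist_torque': [0.4172, 0.4782, -0.0296], 'grip_width': 0.1091, 'finger_force': 30.0002, 'qpos': [-0.1514, 0.2615, 1.8594, 0.0001, 1.0201, -1.2962]}
```

```bash
python3 -m pendant '[[1,0,0,0,5],[1,0,0,0,5],[1,0,0,0,5],[1,0,0,0,0]]'; python3 -c "
from h import *
st()"
```

```text
time: 11.12
eef_pos: [0.4914, -0.0637, 0.1368]
ee_rot: [1.059, 2.957, -0.001]
wrist_force: [-2.6, 1.8, 10.6]
grip_width: 0.107
finger_force: 30.0
{'time': 11.125, 'eef_pos': [0.4914, -0.0637, 0.1368], 'ee_rot': [1.0593, 2.9572, -0.0007], 'wrist_force': [-2.5658, 1.7558, 10.607], 'wrist_torque': [0.3155, 0.6492, 0.0129], 'grip_width': 0.1074, 'finger_force': 30.0004, 'qpos': [-0.1517, 0.2614, 1.8595, -0.0006, 1.0204, -1.0342]}
```

```bash
python3 -m pendant '[[1,0,0,0,6],[1,0,0,0,6],[1,0,0,0,6],[1,0,0,0,6],[1,0,0,0,0]]'|egrep 'pos|force'; python3 -m pendant '[[1,0,0,0,7],[1,0,0,0,7],[1,0,0,0,7],[1,0,0,0,7],[1,0,0,0,7],[1,0,0,0,5],[1,0,0,0,0],[1,0,0,0,0]]'; python3 -c "
from h import *
st()"
```

```text
eef_pos: [0.4909, -0.064, 0.1368]
wrist_force: [-4.6, -0.6, 11.6]
finger_force: 30.0
time: 12.75
eef_pos: [0.49, -0.0641, 0.1368]
ee_rot: [-2.464, -1.948, 0.005]
wrist_force: [-5.6, 0.5, 11.7]
grip_width: 0.104
finger_force: 30.0
{'time': 12.75, 'eef_pos': [0.49, -0.0641, 0.1368], 'ee_rot': [-2.4642, -1.9476, 0.005], 'wrist_force': [-5.6444, 0.5327, 11.7371], 'wrist_torque': [-0.1615, 1.2101, 0.0346], 'grip_width': 0.1044, 'finger_force': 30.0088, 'qpos': [-0.152, 0.261, 1.8604, -0.0022, 1.0229, 0.0823]}
```

```bash
python3 -m pendant '[[1,0,0,-0.0015,0],[1,0,0,-0.0015,0],[1,0,0,-0.0015,0],[1,0,0,0,0]]'; python3 -m pendant '[[0.9,0,0,0,0],[0.7,0,0,0,0],[0.5,0,0,0,0],[0.5,0,0,0,0],[0.5,0,0,-0.02,0],[0.5,0,0,-0.04,0],[0.5,0,0,-0.04,0],[0.5,-0.0,0.06,-0.04,0],[0.5,0,0.06,0,0],[0.5,0,0.04,0,0],[0.5,0,0,0,0]]'; python3 - <<'E'
from h import *
O=np.array([.5737,-.0826]); ex=np.array([.9744,-.225]); ey=np.array([.225,.9744])
for n in("top","side"):
    f=grab_frame(n); P=world(f).reshape(-1,3)
    q=np.c_[(P[:,:2]-O)@ex,(P[:,:2]-O)@ey,P[:,2]]
    k=q[(abs(q[:,0]+.085)<.035)&(abs(q[:,1])<.035)&(q[:,2]>.122)&(q[:,2]<.18)]
    t=k[k[:,2]>.15]
    print(n,len(t),np.percentile(k[:,2],95).round(4),cv2.minAreaRect(t[:,:2].astype(np.float32)*1000) if len(t) else 0)
    L=q[(abs(q[:,0]+.04)<.02)&(abs(q[:,1]+.06)<.05)&(q[:,2]<.2)]; print("lid",np.median(L[:,2]) if len(L) else 0)
    cv2.imwrite(f"pics/{n}3.png",f["pixels"])
E
```

```text
time: 13.25
eef_pos: [0.4899, -0.0641, 0.1403]
ee_rot: [-2.464, -1.947, 0.006]
wrist_force: [-4.8, -1.1, 6.2]
grip_width: 0.107
finger_force: 30.0
time: 14.62
eef_pos: [0.6413, -0.0992, 0.273]
ee_rot: [-2.465, -1.946, 0.002]
wrist_force: [0.2, 0.7, 0.4]
grip_width: 0.5
finger_force: 0.0Traceback (most recent call last):
  File "<stdin>", line 8, in <module>
    return _quantile_unchecked(
        a, q, axis, out, overwrite_input, method, keepdims, weights)
    return _ureduce(a,
                    func=_quantile_ureduce_func,
    ...<5 lines>...
                    overwrite_input=overwrite_input,
                    method=method)
    r = func(a, **kwargs)
    result = _quantile(arr,
                       quantiles=q,
    ...<2 lines>...
                       out=out,
                       weights=wgt)
    slices_having_nans = np.isnan(arr[-1, ...])
                                  ~~~^^^^^^^^^
IndexError: index -1 is out of bounds for axis 0 with size 0
```

```bash
python3 -m pendant '[[0.5,0.06,0,0,0],[0.5,0.06,0,0,0],[0.5,0.06,-0.06,0,0],[0.5,0.06,-0.06,0,0],[0.5,0.06,-0.06,0,0],[0.5,0,0,0,0]]'; python3 - <<'E'
from h import *
O=np.array([.5737,-.0826]); ex=np.array([.9744,-.225]); ey=np.array([.225,.9744])
for n in("top","side"):
    f=grab_frame(n); P=world(f).reshape(-1,3); cv2.imwrite(f"pics/{n}3.png",f["pixels"])
    q=np.c_[(P[:,:2]-O)@ex,(P[:,:2]-O)@ey,P[:,2]]
    k=q[(abs(q[:,0]+.085)<.035)&(abs(q[:,1])<.035)&(q[:,2]>.122)&(q[:,2]<.18)]
    t=k[k[:,2]>.15]
    print(n,len(t),len(k),cv2.minAreaRect(t[:,:2].astype(np.float32)*1000) if len(t) else 0, np.sort(t[:,2])[len(t)//2:].mean())
    L=q[(abs(q[:,0]+.04)<.02)&(abs(q[:,1]+.06)<.05)&(q[:,2]<.2)]; print("lid",np.median(L[:,2]) if len(L) else 0)
E
```

```text
time: 15.42
eef_pos: [0.5653, 0.1809, 0.2762]
ee_rot: [-2.459, -1.954, -0.001]
wrist_force: [-0.1, 0.5, -0.2]
grip_width: 0.5
finger_force: 0.0
top 44 160 ((-85.66065979003906, 0.5637855529785156), (32.523284912109375, 9.766990661621094), 89.91472625732422) 0.1615981602984138
lid 0.11580856151949281
side 31 114 ((-85.91230773925781, -3.3922805786132812), (33.82323455810547, 11.096210479736328), 88.81446075439453) 0.16096474200243246
lid 0.11737770749631982
```

View pics/top3.png

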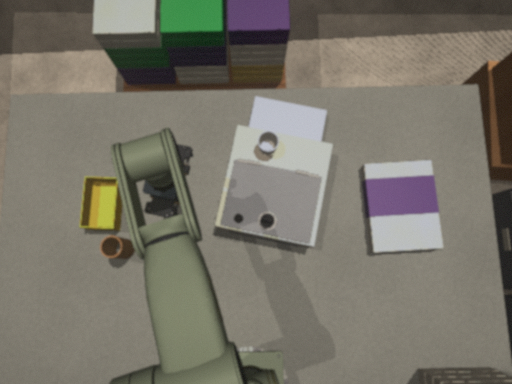

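The top view shows the lid flat, with the pad at (239,218) and the knob at (267,221). The measured tab now lies across the machine and sits about 10 mm lower. The cup (268,143), tube (112,247), bin and ream are where they were, and the arm is clear.

```bash
python3 -c "
from h import *
print(job_done())"
```

```text
the job is handed in; nothing more can be done
None
```

The lid is shut, and the knob was pressed to a firm bottom about 14 mm in and turned 90° clockwise; let go, it stays caught about 10 mm in. The cup, ream, bin and tube look unmoved, and the job is handed in at about 15.5 s with no verdict returned.

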